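# Zero the runway timer with its pull knob

### The job

Zero the runway timer before the next bowl is tested: pull the red knob straight up out of its box as far as its stop, let it stay out for a moment, then push it fully home again and let go. Leave the black and the brass pull knobs as they are.

Things in the scene. Friction and masses are not known exactly. Their poses are not given: they have to be found in the camera images.
- timer_knob (a joint): The red pull knob on its upright slide, m: 0 = fully home (start), 0.04 = fully out, at its detent stop. No spring: friction holds it wherever it is left, also out or part-way; moving it takes about 4 N (5 N at 50 mm/s) either way. Hard stops at both ends.
- timer_knob_grip (a point): Centre of the red knob's head, where to grip; moves with the knob; z up along the stem. Head: upright cylinder 34 mm across, 22 mm tall (11 above, 11 below this point), on a 12 mm stem. At home this point is 35 mm above its fixed grey box's flat top (90 x 90 x 50 mm tall, any yaw; collar 24 across, 10 tall round the stem), 85 mm above the table. No loose thing within 65 mm.
- lamp_knob (a joint): The black pull knob (shed lamp) of a like box, same shape and travel as the red one, m. At 0 it is in; it can be drawn up to 0.04 m. Must stay in. The three boxes stand in a row across the table, in any order, at least 150 mm between centres.
- brake_knob (a joint): The brass pull knob (winding brake) of a like box, same shape and travel as the red one, m. At 0 it is in; it can be drawn up to 0.04 m. Must stay in. The three boxes stand in a row across the table, in any order, at least 150 mm between centres.
There are look-alikes about, which are no part of the job. What is shaped like the part that bears lamp_knob but purple or turquoise is not meant. Leave any purple look-alike of the part that bears timer_knob alone.

How it is judged (in metres and radians):
On the way:
1. the red knob is pulled out to its detent and stays there for a moment (value of joint timer_knob above 0.032 m), for 0.2 s.
At the end, for the whole second after the job is handed in: the red knob is fully home again (within 8 mm) and at rest, and the black and brass knobs are still in (within 8 mm) (value of joint each of timer_knob, lamp_knob, brake_knob below 0.008 m and velocity of joint timer_knob below 0.01 m/s); the robot touches nothing.
It fails at once if the black pull knob is pulled out (more than 10 mm) (value of joint lamp_knob above 0.01 m).
It fails at once if the brass pull knob is pulled out (more than 10 mm) (value of joint brake_knob above 0.01 m).
It also fails if it takes over 32 s, if anything falls off the work surface, if the arm or the gripper's body presses on something with over 40 N, if the wrist force passes 120 N, or if a joint passes its speed limit or range.

### The arm

A 6-joint arm with a two-finger parallel gripper is mounted at the origin on the work surface. World frame = base frame: x ahead of the robot, y to its left, z up, the work surface at z = 0. Lengths are in mm, angles in degrees, forces in N, time in s.
With the tool pointing down it reaches from about 300 to 850 mm from the base axis. Payload 4.2 kg.
Tool frame: the origin (TCP) lies midway between the tips of the shut fingers; the grasp point (between the pads) lies 19 mm behind it; z points along the fingers, x is the direction in which the jaws open and shut, and the axes are right-handed (so a half turn about z gives the same grasp; the last joint's range is limited). The gripper opens to 91 mm and grips with 3 to 60 N. Pads are 32 mm wide; open, the fingers measure 118 mm over their backs; the gripper's body (76 mm by 178 mm) begins 60 mm behind the grasp point.
Start: joints at [-75.229, 18.312, 89.639, -0, 72.044, -1.146], TCP at [157.691, -552.971, 213.976] pointing down, gripper open.
Joint ranges: [-177.97, 177.97], [-48.28, 115.42], [12.27, 149.76], [-77.06, 257.06], [2.81, 150.46], [-146.56, 146.56]. Speed limits (degrees/s): [147.25, 147.25, 180, 180, 180, 180].

### API

Orientations are given as [roll, pitch, yaw] about the fixed x, y, z axes, in that order (R = Rz(yaw) Ry(pitch) Rx(roll)).
In Python, from workcell import monitor, vision, job, models gives the robot as it stands.
- The arm moves only by the shell command python3 -m creep 'ROWS' [FORCE]. ROWS is text: rows parted by semicolons, each of 7 numbers parted by spaces: the shift along the world's x, y, z in cm, then the turn, a rotation vector about the world's x, y, z in rad, then the gripper's target within -1 to 1 (shut at 1, half-way at 0, fully open at -1). In form: tx ty tz ax ay az hand; .... A call has 1 to 12 rows; each row shifts and turns the pose as measured when the row begins; what a row does not reach is not made up. A row lasts 1/12 s, in which the tool goes at most 41.7 mm and 7.16 degrees, less where a joint would pass 70% of its speed; a pose out of reach is approached as far as the arm can. A call is refused whole if a number of a shift passes 4.17 or a number of a turn 0.125, either way. A call with a gripper value outside its range is refused whole. The fingers move at their own pace and stop on an object; FORCE is the grip in N (left out, the last holds). Time passes only in rows, so rows that do not move let the fingers close. It gives the time, the measured TCP pose, the force and the opening at its end, in the units of the state.
- monitor.state(): the state, without advancing time (a new reading comes with each control period).
- vision.grab_frame(name): name is "side" or "top"; returns a dict with "img" (420x560x3 uint8, red, green, blue), "mtx" (3x3 intrinsics, pixels), "dist_coeffs" ([k1, k2, p1, p2, k3] as OpenCV has them; the pictures are not rectified), "view" (4x4, takes a point from world to camera coordinates). Camera axes: x right, y down, z forward; pixel columns grow to the right and rows downward; lengths in mm; the calibration is good to about 2 mm. A picture is of the moment at which its call begins. There is no depth.
- job.job_done(): hands the job in, once; it reports no verdict.
Trained networks look in the newest picture that a camera, given by its name, has taken for a name from the list of things; names that differ only in an ending like _2 or _b are one class to them, and where a whole thing is asked for, a point or a joint stands for the part that bears it (a point fixed in the world has none). Each returns a list of dicts, best first, with "confidence" (0 to 1); they miss things now and then, are a little off and sometimes report something else, mostly with a low value. They report only what shows in the picture. A call takes as long as a camera call. They do not tell look-alikes from the thing itself.
- models.search_frame(camera, query): "rect" ([left, top, right, bottom] in pixels, round what is visible of it).
- models.mark_of(camera, query): "at" ([column, row] in pixels: a listed point, or the origin of a listed thing).
The state is a dict: "time_s": time; "qpos": joint angles; "qvel": joint speeds; "effort": joint torques, N m; "ee_pos": TCP position; "ee_rot": TCP orientation; "force": force on the tool from outside, world axes, zero at the start; "torque": the same for the moment, N m; "gripper_width": finger opening in mm.
Only numpy, scipy, OpenCV 4.12 (cv2) and the standard library are available. Lean on these libraries where they do the work, as an engineer would, in place of code of your own. Each camera call takes 0.05 s, during which the arm holds its last target.

## Working session

There is one attempt and no reset: what is moved stays moved. The work goes in short steps, Python scripts to look and compute and a shell command to move; the robot and the scene stay as the last step left them, time stands still between calls to the robot, and variables do not carry over. Pictures are saved under pics/ and viewed, and the job is handed in when it is done.

```bash
mkdir -p pics; cat > h.py <<'E'
import numpy as np,cv2
from workcell import monitor,vision,job,models
def grab(n,f):
    d=vision.grab_frame(n); cv2.imwrite(f,d['img'][:,:,::-1]); return d
E
python3 - <<'E'
from h import *
import pickle
D={}
for n in('side','top'):
    D[n]=grab(n,f'pics/{n}1.png')
    print(n,[(np.round(r['at'],1),round(r['confidence'],2)) for r in models.mark_of(n,'timer_knob_grip')])
pickle.dump(D,open('d1.pkl','wb'))
s=monitor.state();print(s['time_s'],s['ee_pos'],s['ee_rot'],s['force'],s['gripper_width'])
E
```

```text
side [(array([283.1, 266.4]), 0.89), (array([212.1, 245.3]), 0.65)]
top [(array([375.3, 208.8]), 0.77), (array([330.1, 266.8]), 0.66)]
0.2 [ 157.62240326 -552.66274931  213.44434403] [-1.79997878e+02  6.07211159e-02 -7.40816410e+01] [-0.29778792  0.09048285 -0.07312885] 91.17804292620049
```

View pics/side1.png

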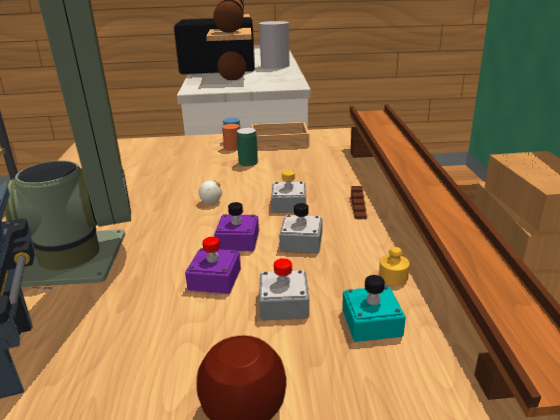

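View pics/top1.png

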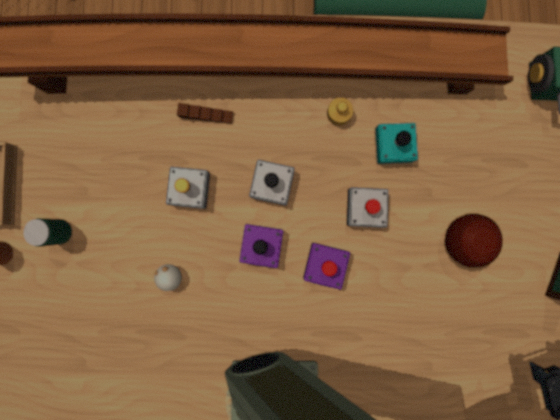

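The real red knob sits on the grey box at side (283,266) and top (373,208). The purple-box look-alike is at side (211,244) and top (330,268). Next I triangulate the real one.

```bash
cat >> h.py <<'E'
def und(d,p): return cv2.undistortPoints(np.array([[p]],float),d['mtx'],d['dist_coeffs'])[0,0]
def tri(a,pa,b,pb):
    X=cv2.triangulatePoints(a['view'][:3],b['view'][:3],und(a,pa),und(b,pb))[:,0];X=X[:3]/X[3]
    e=[np.linalg.norm(cv2.projectPoints(X[None],cv2.Rodrigues(d['view'][:3,:3])[0],d['view'][:3,3],d['mtx'],d['dist_coeffs'])[0].ravel()-p) for d,p in((a,pa),(b,pb))]
    return np.round(X,1),np.round(e,2)
def blobs(d):
    h=cv2.cvtColor(d['img'],cv2.COLOR_RGB2HSV)
    m=((h[...,0]<6)|(h[...,0]>174))&(h[...,1]>190)&(h[...,2]>150)
    n,l,s,c=cv2.connectedComponentsWithStats(m.astype(np.uint8))
    return [(s[i].tolist(),(np.round(c[i],1)).tolist()) for i in range(1,n) if s[i][4]>40]
E
python3 - <<'E'
from h import *
import pickle
D=pickle.load(open('d1.pkl','rb'));s,t=D['side'],D['top']
for d in(s,t): print(blobs(d)); print('cam',-d['view'][:3,:3].T@d['view'][:3,3])
S,T=(283.1,266.4),(375.3,208.8)
print('net',tri(s,S,t,T)); print('blob/top net check',tri(s,(283,267),t,(373,207.5)))
print('decoy',tri(s,(211,245),t,(330.1,268)))
print('ball', tri(s,(241,381),t,(473,240)), 'teal',tri(s,(374,285),t,(403,139)),'lamp',tri(s,(301,211),t,(271,181)))
# box corners on plane z=50 from top
def plane(d,p,z):
    R=d['view'][:3,:3];c=-R.T@d['view'][:3,3];r=R.T@np.r_[und(d,p),1];return np.round(c+r*(z-c[2])/r[2],1)
for p in((350,188),(388,189),(388,228),(348,227)):print(plane(t,p,50))
E
```

```text
[([203, 237, 16, 10, 119], [210.4, 241.0]), ([274, 259, 18, 10, 149], [282.3, 263.6])]
cam [ 427.92657413 -952.37982474  579.1710423 ]
[([367, 200, 12, 12, 107], [372.9, 205.8]), ([323, 263, 13, 12, 109], [328.9, 268.3])]
cam [ 427.03855703  -14.48517303 1008.67155941]
net (array([ 462.4, -222.2,   90.3]), array([2.  , 1.66]))
blob/top net check (array([ 463.9, -217.9,   86.2]), array([1.17, 0.97]))
decoy (array([ 329.9, -123.4,   85.2]), array([0.23, 0.21]))
ball (array([ 389.4, -455.3,   59.6]), array([0.2 , 0.12])) teal (array([ 615.9, -287.5,   84.1]), array([0.56, 0.42])) lamp (array([520.8,   6.3,  81.8]), array([0.55, 0.56]))
[ 507.5 -173.3   50. ]
[ 505.6 -260.8   50. ]
[ 416.5 -260.1   50. ]
[ 418.6 -168.4   50. ]
```

```bash
python3 - <<'E'
import cv2
a=cv2.imread('pics/top1.png')[170:300,300:430];b=cv2.imread('pics/side1.png')[225:355,220:350]
cv2.imwrite('pics/crop1.png',cv2.hconcat([cv2.resize(x,(400,400),interpolation=cv2.INTER_CUBIC) for x in(a,b)]))
E
```

```text
(no output)
```

View pics/crop1.png

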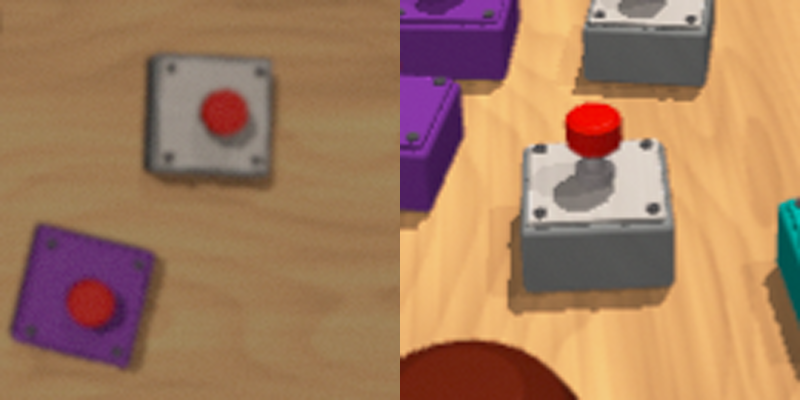

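```bash
python3 - <<'E'
from h import *
import pickle
D=pickle.load(open('d1.pkl','rb'));s,t=D['side'],D['top']
def plane(d,p,z):
    R=d['view'][:3,:3];c=-R.T@d['view'][:3,3];r=R.T@np.r_[und(d,p),1];return np.round(c+r*(z-c[2])/r[2],1)
print(tri(s,(282.5,266.8),t,(372.4,206.4)))
print(plane(t,(372.4,206.4),93),plane(s,(282.5,266.8),85),plane(t,(369.5,207),50))
c=[(172,68),(261,72),(257,161),(169,158)]
P=[plane(t,(x/3.077+299.7,y/3.077+169.7),50) for x,y in c];print(P)
S=[plane(s,((x-400)/3.077+219.7,y/3.077+224.7),50) for x,y in[(540,149),(645,145),(653,208),(540,212)]];print(np.mean(S,0),np.mean(P,0))
E
```

```text
(array([ 464.7, -216.6,   85.8]), array([0.28, 0.23]))
[ 463.9 -215.1   93. ] [ 465.2 -215.4   85. ] [ 464.2 -217.8   50. ]
[array([ 498.8, -186.1,   50. ]), array([ 496.2, -252.7,   50. ]), array([ 430.1, -249.2,   50. ]), array([ 432.1, -183.5,   50. ])]
[ 465.05  -214.675   50.   ] [ 464.3   -217.875   50.   ]
```

```bash
python3 -m creep '2.5 2.8 0 0 0 0 -1;2.5 2.8 0 0 0 0 -1;2.5 2.8 0 0 0 0 -1;2.5 2.8 0 0 0 0 -1;2.5 2.8 0 0 0 0 -1;2.5 2.8 0 0 0 0 -1;2.5 2.8 0 0 0 0 -1;2.5 2.8 0 0 0 0 -1;2.5 2.8 0 0 0 0 -1;2.5 2.8 0 0 0 0 -1;2.5 2.8 0 0 0 0 -1' 25
```

```text
time_s: 1.12
ee_pos: [436.0, -235.0, 211.1]
ee_rot: [179.9, 0.0, -74.9]
force: [0.3, -1.3, -1.3]
gripper_width: 91.3
```

```bash
python3 -m creep '2.7 1.8 -0.5 0 0 0 -1;0.2 0.1 -3 0 0 0 -1;0 0 -3 0 0 0 -1;0 0 -1 0 0 0 -1;0 0 0 0 0 0 -1'
```

```text
time_s: 1.53
ee_pos: [472.8, -207.4, 134.9]
ee_rot: [-179.7, -0.1, -74.2]
force: [0.1, 0.3, -0.9]
gripper_width: 91.1
```

```bash
python3 -m creep '-0.8 -0.9 0 0 0 0 -1;0 0 0 0 0 0 -1'; python3 - <<'E'
from h import *
d=grab('top','pics/t2.png');e=grab('side','pics/s2.png')
a=d['img'][120:300,280:460];b=e['img'][185:355,200:370]
cv2.imwrite('pics/c2.png',cv2.hconcat([cv2.resize(x,(400,400)) for x in(a,b)])[:,:,::-1]);print(blobs(d),blobs(e))
print(monitor.state()['ee_pos'])
E
```

```text
time_s: 1.7
ee_pos: [464.0, -216.6, 134.6]
ee_rot: [-179.8, -0.1, -74.1]
force: [-0.2, -0.0, -0.3]
gripper_width: 91.2
[([323, 262, 13, 13, 144], [329.0, 268.0])] [([203, 237, 16, 15, 166], [209.5, 243.0]), ([274, 259, 18, 17, 208], [281.5, 266.3])]
[ 465.42041903 -216.34001127  135.32262776]
```

View pics/c2.png

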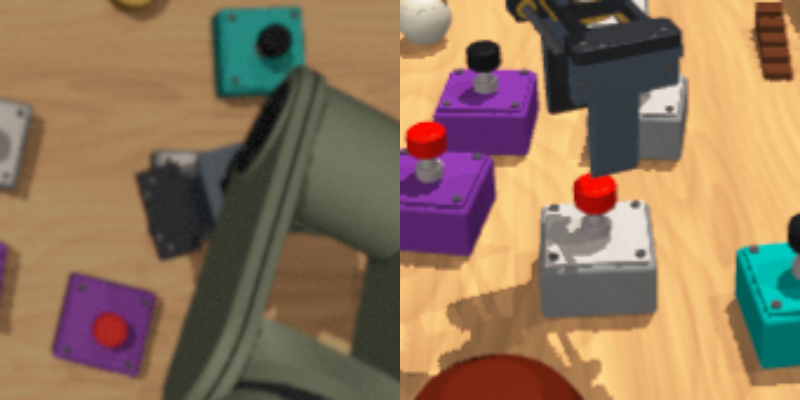

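The side crop shows the open gripper above the grey box's red knob (red blob at side (281.5,266)). In the top view the arm hides the knob. I descend to about z = 68.

```bash
python3 -m creep '0 0 -2 0 0 0 -1;0 0 -2 0 0 0 -1;0 0 -1.2 0 0 0 -1;0 0 -0.5 0 0 0 -1;0 0 0 0 0 0 -1'
```

```text
time_s: 2.22
ee_pos: [468.9, -220.4, 83.1]
ee_rot: [-179.0, -0.7, -74.5]
force: [0.8, -0.1, -0.5]
gripper_width: 91.1
```

```bash
python3 -m creep '-0.4 0.4 -0.8 0 0 0 -1;0 0 -0.6 0 0 0 -1;0 0 0 0 0 0 -1'; python3 -c "
from workcell import monitor;s=monitor.state();print(s['ee_pos'],s['ee_rot'])"
```

```text
time_s: 2.47
ee_pos: [466.1, -217.3, 70.6]
ee_rot: [-178.8, -0.9, -74.5]
force: [-0.7, -0.1, -0.4]
gripper_width: 91.3
[ 466.06955893 -217.29359738   70.55991506] [-178.75311162   -0.89420719  -74.53011996]
```

```bash
python3 -m creep '-0.1 0.1 -0.2 0 0 0 -1;0 0 0 0 0 0 0.3;0 0 0 0 0 0 0.3;0 0 0 0 0 0 0.6;0 0 0 0 0 0 1;0 0 0 0 0 0 1;0 0 0 0 0 0 1;0 0 0 0 0 0 1' 25
```

```text
time_s: 3.13
ee_pos: [466.3, -216.6, 70.1]
ee_rot: [-178.6, -1.0, -74.5]
force: [0.3, -0.3, 0.1]
gripper_width: 47.5
```

```bash
python3 -m creep '0 0 0 0 0 0 1;0 0 0 0 0 0 1;0 0 0 0 0 0 1;0 0 0 0 0 0 1;0 0 0 0 0 0 1;0 0 0 0 0 0 1' 30
```

```text
time_s: 3.63
ee_pos: [466.1, -215.9, 70.1]
ee_rot: [-178.6, -0.9, -74.6]
force: [0.7, 1.1, -0.4]
gripper_width: 33.0
```

```bash
python3 -m creep '0 0 0.5 0 0 0 1;0 0 0.4 0 0 0 1;0 0 0.4 0 0 0 1;0 0 0.4 0 0 0 1;0 0 0.4 0 0 0 1;0 0 0 0 0 0 1' 35
```

```text
time_s: 4.13
ee_pos: [466.1, -215.9, 91.3]
ee_rot: [-178.6, -0.9, -74.6]
force: [0.8, 0.2, -2.2]
gripper_width: 32.6
```

```bash
python3 -m creep '0 0 0.4 0 0 0 1;0 0 0.4 0 0 0 1;0 0 0.4 0 0 0 1;0 0 0.3 0 0 0 1;0 0 0.2 0 0 0 1' ; python3 -m creep '0 0 0.2 0 0 0 1;0 0 0.1 0 0 0 1;0 0 0 0 0 0 1;0 0 0 0 0 0 1;0 0 0 0 0 0 1;0 0 0 0 0 0 1'
python3 - <<'E'
from h import *
e=grab('side','pics/s3.png');print(blobs(e));b=e['img'][185:355,200:370]
cv2.imwrite('pics/c3.png',cv2.resize(b,(500,500))[:,:,::-1])
E
```

```text
time_s: 4.55
ee_pos: [466.0, -215.9, 109.7]
ee_rot: [-178.6, -0.9, -74.6]
force: [1.6, 1.2, -4.7]
gripper_width: 32.4
time_s: 5.05
ee_pos: [466.0, -215.8, 110.2]
ee_rot: [-178.7, -0.9, -74.6]
force: [2.5, 0.7, -7.1]
gripper_width: 32.7
[([203, 237, 16, 16, 171], [209.5, 243.2])]
```

View pics/c3.png

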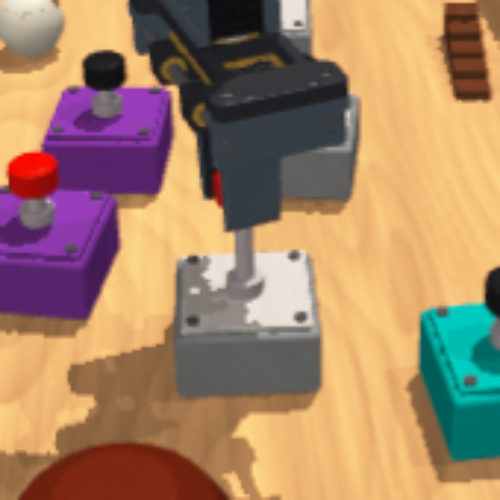

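The picture shows the long bare stem and the head held between the fingers (crop (240,185)). The tool rose 40 mm, then stalled against the stop with the force rising, so the knob is fully out. Now I push it home.

```bash
python3 -m creep '0 0 0 0 0 0 1;0 0 -0.5 0 0 0 1;0 0 -0.4 0 0 0 1;0 0 -0.4 0 0 0 1;0 0 -0.4 0 0 0 1;0 0 -0.4 0 0 0 1;0 0 -0.4 0 0 0 1;0 0 -0.4 0 0 0 1;0 0 -0.4 0 0 0 1;0 0 -0.3 0 0 0 1;0 0 0 0 0 0 1'
```

```text
time_s: 6.02
ee_pos: [466.1, -215.9, 75.2]
ee_rot: [-178.5, -1.0, -74.6]
force: [-0.8, 0.2, 3.3]
gripper_width: 32.6
```

```bash
python3 -m creep '0 0 -0.3 0 0 0 1;0 0 -0.2 0 0 0 1;0 0 -0.1 0 0 0 1;0 0 -0.1 0 0 0 1;0 0 0 0 0 0 1;0 0 0 0 0 0 1'
```

```text
time_s: 6.52
ee_pos: [466.1, -215.9, 70.1]
ee_rot: [-178.5, -1.0, -74.6]
force: [-1.1, 1.2, 2.4]
gripper_width: 33.2
```

```bash
python3 -m creep '0 0 -0.2 0 0 0 1;0 0 0 0 0 0 1'; python3 -m creep '0 0 0 0 0 0 0.2;0 0 0 0 0 0 -0.3;0 0 0 0 0 0 -1;0 0 0 0 0 0 -1;0 0 0 0 0 0 -1;0 0 0 0 0 0 -1;0 0 0 0 0 0 -1;0 0 0 0 0 0 -1'
```

```text
time_s: 6.68
ee_pos: [466.1, -215.9, 70.1]
ee_rot: [-178.5, -1.0, -74.6]
force: [-0.5, 0.7, -3.9]
gripper_width: 32.6
time_s: 7.35
ee_pos: [466.0, -216.6, 67.7]
ee_rot: [-178.6, -1.0, -74.5]
force: [0.5, -0.9, -0.1]
gripper_width: 80.7
```

```bash
python3 -m creep '0 0 0 0 0 0 -1;0 0 0 0 0 0 -1;0 0 1 0 0 0 -1;0 0 2 0 0 0 -1;0 0 3 0 0 0 -1;0 0 3 0 0 0 -1;0 0 3 0 0 0 -1;0 0 1 0 0 0 -1;0 0 0 0 0 0 -1'
python3 - <<'E'
from h import *
e=grab('side','pics/s4.png');print(blobs(e));b=e['img'][145:355,180:420]
cv2.imwrite('pics/c4.png',cv2.resize(b,(686,600))[:,:,::-1])
E
```

```text
time_s: 8.1
ee_pos: [463.8, -215.5, 206.4]
ee_rot: [-178.7, -1.0, -74.5]
force: [0.3, -0.6, -0.2]
gripper_width: 91.0
[([203, 237, 16, 16, 158], [209.6, 242.8]), ([274, 259, 18, 17, 213], [281.6, 265.9])]
```

View pics/c4.png

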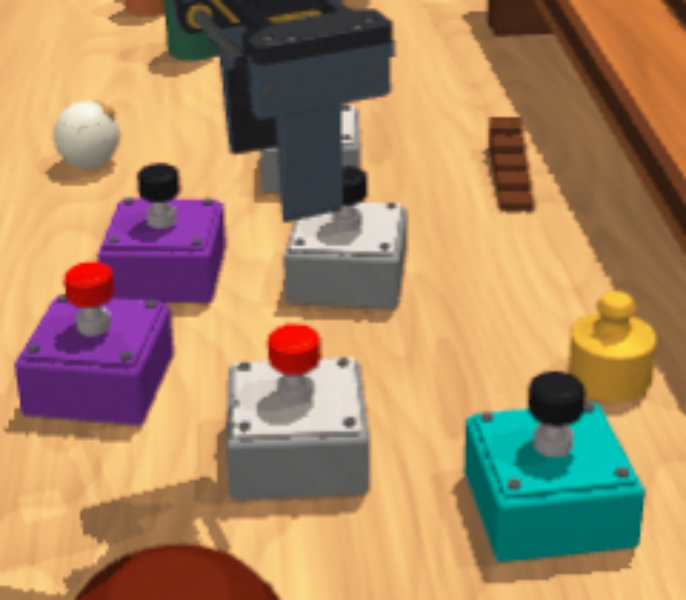

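The red blob is back at side (281.6,265.9), against (281.5,266.3) before the pull, so the knob is home. The gripper is clear above it, and the black knob behind looks untouched. I hand the job in.

```bash
python3 -m creep '0 0 0 0 0 0 -1;0 0 0 0 0 0 -1;0 0 0 0 0 0 -1'; python3 -c "
from workcell import job;print(job.job_done())"
```

```text
time_s: 8.4
ee_pos: [462.3, -214.7, 203.9]
ee_rot: [-178.9, -0.8, -74.5]
force: [-0.0, 0.1, 0.4]
gripper_width: 91.1
the job is handed in; nothing more can be done
None
```

I pulled the red knob on the grey box up to its stop, held it out for about half a second, pushed it fully home, let go and handed the job in at 8.4 s.

- **Pull:** the tool rose 40 mm and then stalled, with the force on it rising from about 5 N to 7 N, which fits the stop.
- **Return:** the tool came back to the height where it had gripped the knob (70.1 mm) and would go no further down. In the last side picture the red head is within 0.5 px of where it was before the pull.
- **At hand-in:** the open gripper was about 12 cm above the knob, with no contact force.
- **Black and brass knobs:** the arm never went near either. In the last picture the black knob is partly hidden by the gripper and looks unmoved. The brass knob was hidden, so I did not check it after the move.

No check failed. The network's marks put the knob about 6 mm off in y and 5 mm too high, so I used my own picture measurement, which gave its height as 85.8 mm against the stated 85 mm.

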